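# Rack the cooled weld test pieces for inspection in reverse order

## Robot

A 6-joint arm with a two-finger parallel gripper is mounted at the origin on the work surface. World frame = base frame: x ahead of the robot, y to its left, z up, the work surface at z = 0. Lengths are in m, angles in rad, forces in N, time in s.
With the tool pointing down it reaches from about 0.35 to 0.775 m from the base axis. Payload 5.5 kg.
Tool frame: the origin (TCP) lies midway between the tips of the shut fingers; the grasp point (between the pads) lies behind it (tcp_to_grasp is the z of the grasp point in the tool frame, in m); z points along the fingers, y is the line along which they close (so a half turn about z gives the same grasp; the last joint's range is limited). The gripper opens to 85 mm and grips with 20 to 120 N. Pads are 22 mm wide; open, the fingers measure 114 mm over their backs; the gripper's body (76 mm by 85 mm) begins 54 mm behind the grasp point. The pads swing forward as they close: fully open they stand 13 mm farther back than shut.
Start: joints at [1.143, 0.313, 0.046, 1.304, 0, 1.431], TCP at [0.163, 0.551, 0.231] pointing down, gripper open.
Joint ranges: [-2.76, 2.76], [-0.86, 1.69], [-1.03, 1.26], [-2.2, 2.34], [-1.47, 1.5], [-3.14, 3.14]. Speed limits (rad/s): [2.57, 2.57, 3.14, 3.14, 3.14, 3.14].

## Interface

Orientations are given as a 3x3 rotation matrix whose columns are the frame's x, y, z axes.
In Python, from workcell import * gives the robot as it stands.
- The arm moves only by the tool apply_moves, never from a script. Its argument "steps" is a list of rows, each a list of 3 entries, a list of its own where there are three numbers: the finger opening in m, from 0 to 0.0854, then the shift along the world's x, y, z in m, then the turn, a rotation vector about the world's x, y, z in units of 6 degrees (1.0 is 6 degrees). In form: [[claw, [x, y, z], [rx, ry, rz]], ...]. A call has 1 to 10 rows; each row shifts and turns the commanded pose from where the row before left it; what a row does not reach is not made up. A row lasts 1/10 s, in which the tool goes at most 50 mm and 8.59 degrees, less where a joint would pass 70% of its speed; a pose out of reach is approached as far as the arm can. A call with a gripper value outside its range is refused whole. The fingers move at their own pace and stop on an object; "newtons" is the grip in N (left out, the last holds). Time passes only in rows, so rows that do not move let the fingers close. It gives the time, the measured TCP pose, the force, the opening and the grip force at its end, in the units of the state.
- observe(): the state, without advancing time (a new reading comes with each control period).
- read_camera(name): name is "scene" or "top" or "wrist"; returns (picture, depth): 384x512x3 uint8, red, green, blue; 384x512 float32, m along the optical axis (not along the pixel's ray), 0 where there is no reading.
- camera_info(name): a dict with "fovy" (degrees; the focal length in pixels is half the picture's height over the tangent of half this angle, whatever the lens; pixels are square), "cx", "cy" (the principal point, pixels), "eye" and "attitude" of the camera in the world. Camera axes: x right, y down, z forward; pixel columns grow to the right and rows downward; lengths in m; the calibration is good to about 2 mm. The wrist camera is an equidistant fisheye: a pixel r from the principal point sees the ray r / f radians off the axis. A picture is of the moment at which its call begins: read the wrist's pose just before it. camera_info takes no time and is no camera call; for the wrist camera it gives the pose at the moment of the call.
- hand_in(): hands the job in; it is judged then, once.
The state is a dict: "time_s": time; "qpos": joint angles; "qd": joint speeds; "effort": joint torques, N m; "tool_pos": TCP position; "ee_rot": TCP orientation; "contact_force": force on the tool from outside, world axes, zero at the start; "moment": the same for the moment, N m; "grip_width": opening from 0.0 (shut) to 1.0 (fully open); "grasp_force": force on a finger pad.
Only numpy, scipy, OpenCV 4.12 (cv2) and the standard library are available. Lean on these libraries where they do the work, as an engineer would, in place of code of your own. Each camera call takes 0.05 s, during which the arm holds its last target. There are 200 camera calls.

## Task

Move the four welded tube test pieces from the cooling rack to the inspection rack, one over each post, in reverse order: the piece at the left end of the cooling rack goes onto the post at the right end of the inspection rack, and so on along the row, left and right being as seen from the robot. Each piece must end standing upright over its post, flat on the bar, and none may be tipped over on the way.

Things in the scene. Friction and masses are not known exactly. Their poses are not given: they have to be found in the camera images.
- plain_piece: weld test piece: plain round steel tube, outside diameter 42 mm, 85 mm tall, bore 36 mm, 0.26 kg. Origin: centre of its underside, z up along its axis. Loose, open at both ends. At the start it stands upright on a pad of the cooling rack.
- flanged_piece: weld test piece: round steel tube, outside diameter 42 mm, 95 mm tall over all, bore 36 mm, with a round foot flange of diameter 60 mm, 8 mm thick, at its lower end, 0.36 kg. Origin: centre of its underside, z up along its axis. Loose, open at both ends. At the start it stands upright on a pad of the cooling rack.
- square_piece: weld test piece: square steel tube 40 x 40 mm outside, 90 mm tall, 34 x 34 mm inside, 0.30 kg; its x and y axes are square to its flat sides. Origin: centre of its underside, z up along its axis. Loose, open at both ends. At the start it stands upright on a pad of the cooling rack.
- reducer_piece: weld test piece: stepped steel tube, 105 mm tall: diameter 50 mm outside (bore 44 mm) up to 44 mm above its foot, a cone to 52 mm, then diameter 32 mm up to the top (grip it there), 0.32 kg. Origin: centre of its underside, z up along its axis. Loose, open at both ends. At the start it stands upright on a pad of the cooling rack.
- pad_plain: fixed round terracotta-coloured heat pad lying on the cooling rack, diameter 66 mm, 6 mm thick (its top 36 mm above the table), origin at the centre of its underside; at the start the plain round tube stands on it (centred to about 4 mm)
- pad_flanged: fixed round terracotta-coloured heat pad lying on the cooling rack, diameter 66 mm, 6 mm thick (its top 36 mm above the table), origin at the centre of its underside; at the start the flanged tube stands on it (centred to about 4 mm)
- pad_square: fixed round terracotta-coloured heat pad lying on the cooling rack, diameter 66 mm, 6 mm thick (its top 36 mm above the table), origin at the centre of its underside; at the start the square tube stands on it (centred to about 4 mm)
- pad_reducer: fixed round terracotta-coloured heat pad lying on the cooling rack, diameter 66 mm, 6 mm thick (its top 36 mm above the table), origin at the centre of its underside; at the start the stepped tube stands on it (centred to about 4 mm)
- cooling_rack: fixed low slatted steel stand, green sides, 80 mm deep (x), 400 long (y), 30 high; origin at the centre of its underside. Runs left to right before the robot, +y end on the robot's left (yaw within 0.12 rad). Four places at x 0, y +127.5, +42.5, -42.5, -127.5 mm, each with a pad and one piece; a brass nut lies at its +y end. It may be the nearer or the farther rack.
- inspection_rack: fixed aluminium bar, 80 mm deep (x), 400 long (y), 20 thick; origin at the centre of its underside; runs left to right, +y end on the robot's left (yaw within 0.12 rad). Four empty steel posts at x 0, y +127.5, +42.5, -42.5, -127.5 mm, diameter 14, tops 40 mm above the bar. A piece over a post stands on the bar's top with 10 to 15 mm play. A small magnet lies at the +y end.
Not all that is in view belongs to the job. What is shaped like the flanged_piece but purple, turquoise or yellow is not meant.

How it is judged:
By the outcome, as a careful person would: the job done as asked, in the order asked, and still so for the second after the job is handed in, with the robot touching nothing.
It also fails if it takes over 112 s, if anything falls off the work surface, if the arm or the gripper's body presses on something with over 40 N, if the wrist force passes 120 N, or if a joint passes its speed limit or range.

## Working session

There is one attempt and no reset: what is moved stays moved. The work goes in short steps, Python scripts to look and compute and a tool call to move; the robot and the scene stay as the last step left them, time stands still between calls to the robot, and variables do not carry over. Pictures are saved under pics/ and viewed, at most 14 in all, crops included, and the job is handed in when it is done.

Besides the shell and the picture viewer there is one more tool, called after "Request:" as name(argument=value, ...), one argument or row to a line, values as JSON. apply_moves: Moves the arm, as the interface text tells. Its arguments: {"type":"object","properties":{"steps":{"type":"array"},"newtons":{"type":"number"}},"required":["steps"]}

```bash
mkdir -p pics; ls; python3 - <<'E'
from workcell import *
import cv2,numpy as np
print(observe())
for n in ("scene","top"):
    p,d=read_camera(n); i=camera_info(n); print(n,i)
    np.savez(f"{n}.npz",p=p,d=d,**{k:np.array(v) for k,v in i.items()})
    cv2.imwrite(f"pics/{n}0.png",cv2.resize(p[:,:,::-1],(800,600),interpolation=cv2.INTER_CUBIC))
E
```

```text
pics
{'time_s': 0.0, 'qpos': array([1.14339415e+00, 3.14027732e-01, 4.49932663e-02, 1.30357130e+00,
       1.00453808e-05, 1.43121098e+00]), 'qd': array([-0.00021157, -0.00020895,  0.00074105, -0.00040355, -0.00101714,
       -0.00023604]), 'effort': array([-9.67069104e-05, -4.80627465e+01,  2.98532581e+01,  1.93315884e-02,
        5.88906801e-06,  1.00989152e-05]), 'tool_pos': array([0.16301188, 0.55089705, 0.23039914]), 'ee_rot': array([[-9.58865771e-01,  2.83858869e-01, -7.59166895e-04],
       [ 2.83859764e-01,  9.58864400e-01, -1.64250396e-03],
       [ 2.61698791e-04, -1.79043776e-03, -9.99998363e-01]]), 'contact_force': array([ 1.32712102, -0.19329219,  0.16332214]), 'moment': array([0.00258781, 0.04358153, 0.06261997]), 'grasp_force': 0.0, 'grip_width': 1.0005068361818317}
scene {'fovy': 47.55590618404721, 'cx': 253.2258813260164, 'cy': 189.0256243263239, 'eye': array([0.95405394, 0.26304925, 0.81770586]), 'attitude': array([[-0.40207294,  0.7684394 , -0.49783355],
       [ 0.9154936 ,  0.32882329, -0.23183337],
       [-0.01445063, -0.54897735, -0.8357123 ]])}
top {'fovy': 54.261555028569845, 'cx': 251.80173086012016, 'cy': 190.38378772138734, 'eye': array([0.3899319 , 0.04309106, 0.85736368]), 'attitude': array([[-0.01408242, -0.98962773,  0.14296379],
       [-0.9998872 ,  0.01468429,  0.00315571],
       [-0.0052223 , -0.14290322, -0.98972289]])}
```

View pics/top0.png

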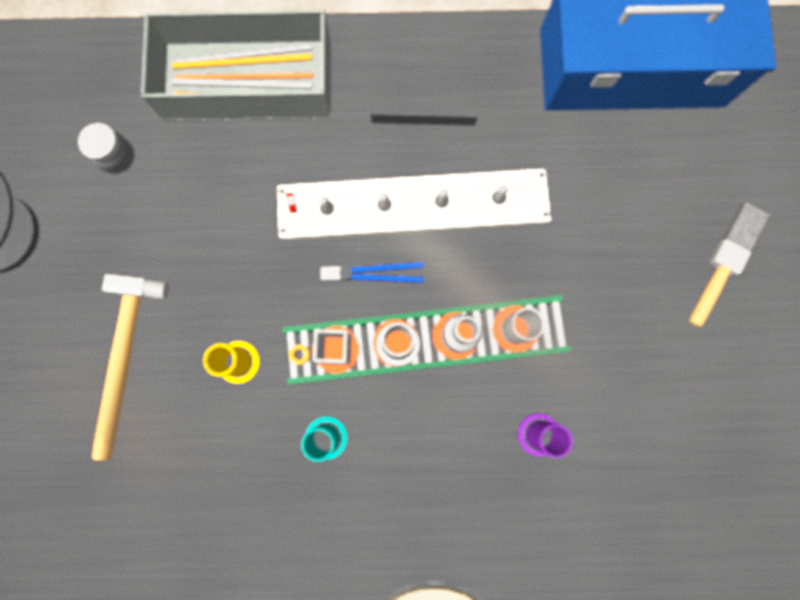

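View pics/scene0.png

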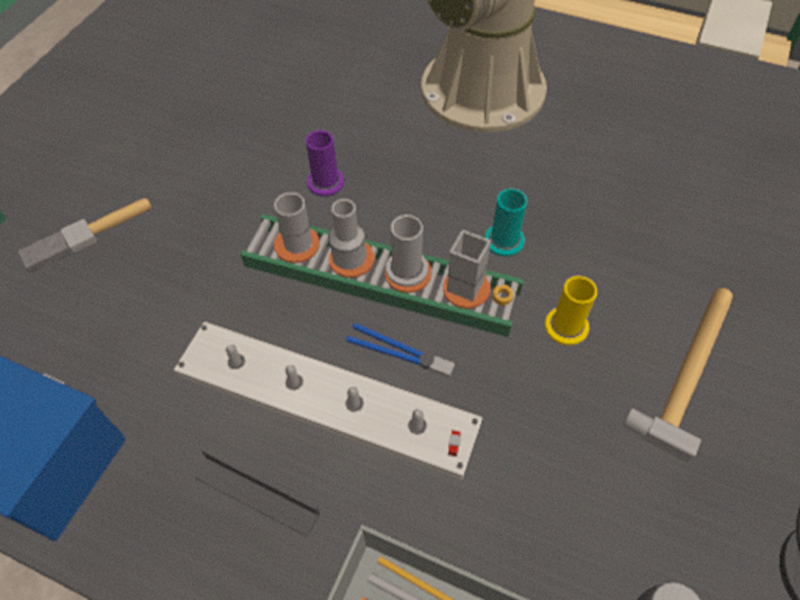

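Top view, left to right as seen from the robot: square (331,347), flanged (397,342), reducer (460,331) and plain (520,325). The posts run along (326,205), (384,202), (442,198) and (500,195). The flanged candidates are grey (397,342), yellow (235,362), turquoise (325,440) and purple (545,435). The grey one on the rack is the one meant.

```bash
cat > h.py <<'E'
import numpy as np,cv2
def cloud(p,d,i):
    f=192/np.tan(np.radians(float(i["fovy"]))/2)
    v,u=np.mgrid[:384,:512]
    c=np.stack([(u-i["cx"])/f*d,(v-i["cy"])/f*d,d],-1)
    w=c@np.array(i["attitude"]).T+i["eye"]; w[d<=0]=np.nan
    return w
def ray(i,px,z):
    f=192/np.tan(np.radians(float(i["fovy"]))/2)
    r=np.array(i["attitude"])@[(px[0]-i["cx"])/f,(px[1]-i["cy"])/f,1]
    e=np.array(i["eye"]); return (e+r*(z-e[2])/r[2]).round(4)
E
python3 - <<'E'
import workcell
from h import *
print([ (k,getattr(workcell,k)) for k in dir(workcell) if 'grasp' in k.lower() or 'tcp' in k.lower()])
s=.64
t=np.load("top.npz"); sc=np.load("scene.npz")
for nm,z,c in (("insp",.02,[(277,186),(546,169),(551,220),(281,238)]),("cool",.03,[(284,328),(561,297),(569,350),(289,383)])):
    print(nm,[ray(t,np.array(q)*s-.2,z)[:2] for q in c])
for nm,i in (("top",t),("scene",sc)):
    w=cloud(i["p"],i["d"],i); hsv=cv2.cvtColor(i["p"],cv2.COLOR_RGB2HSV)
    print(nm)
    with np.errstate(invalid='ignore'):
        g=(hsv[...,1]<60)&(w[...,0]>.25)&(w[...,0]<.5)&(abs(w[...,1])<.25)&(w[...,2]>.1)&(w[...,2]<.16)
        n,l,st,ce=cv2.connectedComponentsWithStats(g.astype(np.uint8))
        for k in range(1,n):
            if st[k,4]<25: continue
            q=w[l==k]; zt=np.percentile(q[:,2],90); r=q[q[:,2]>zt-.006][:,:2]
            R=cv2.minAreaRect((r*1000).astype(np.float32)); C=cv2.minEnclosingCircle((r*1000).astype(np.float32))
            print("piece",ce[k]/s,st[k,4],"ztop",zt.round(4),"rect",np.round(R[0]+R[1]+(R[2],),1),"circ",np.round(C[0],1),round(C[1],1))
        b=(hsv[...,1]<50)&(i["p"].min(-1)>150)&(w[...,2]>.012)&(w[...,2]<.028)&(w[...,0]>.45)&(w[...,0]<.75)&(abs(w[...,1])<.3)
        n,l,st,ce=cv2.connectedComponentsWithStats(b.astype(np.uint8)); k=1+st[1:,4].argmax()
        print("bar",np.round(sum(map(lambda a:list(np.atleast_1d(a)),cv2.minAreaRect((w[l==k][:,:2]*1000).astype(np.float32))),[]),1),np.median(w[l==k][:,2]))
        g=(hsv[...,1]<60)&(w[...,2]>.04)&(w[...,2]<.075)&(w[...,0]>.45)&(w[...,0]<.7)&(abs(w[...,1])<.2)
        n,l,st,ce=cv2.connectedComponentsWithStats(g.astype(np.uint8))
        for k in range(1,n):
            if st[k,4]>8: print("post",ce[k]/s,st[k,4],np.median(w[l==k],0).round(4))
p=t["p"][170:260,170:375]; cv2.imwrite("pics/crop1.png",cv2.resize(p[:,:,::-1],(800,351),interpolation=cv2.INTER_CUBIC))
E
python3 -c "
import workcell;print([x for x in dir(workcell) if x[0]!='_'])"
```

```text
[('tcp_to_grasp', -0.0187)]
insp [array([0.6815, 0.2171]), array([ 0.7014, -0.1839]), array([ 0.6231, -0.1872]), array([0.602, 0.21 ])]
cool [array([0.4685, 0.202 ]), array([ 0.507 , -0.1928]), array([ 0.4315, -0.1999]), array([0.3911, 0.194 ])]
top
piece [526.27118644 323.65819209] 177 ztop 0.122 rect [ 460.8 -122.7   41.3   39.8   89.7] circ [ 460.7 -123.1] 21.1
piece [465.32998252 329.81861888] 143 ztop 0.1419 rect [453.3 -43.5  29.   29.1  87.9] circ [453.5 -43.9] 15.7
piece [397.04861111 338.03240741] 135 ztop 0.1321 rect [442.8  41.8  39.   39.1  89.3] circ [443.1  41.5] 20.6
piece [328.45222513 345.22251309] 191 ztop 0.1274 rect [436.5 126.8  40.7  39.4  88.6] circ [435.9 127. ] 27.3
bar [652.5  15.8  81.4 400.7   2.8] 0.02010147552332414
post [501.42361111 191.14583333] 45 [ 0.6558 -0.1096  0.0554]
post [442.1875     194.64285714] 42 [ 0.6518 -0.0254  0.0555]
post [288.46153846 199.03846154] 13 [0.6549 0.1964 0.0408]
post [383.1640625 198.4765625] 40 [0.6477 0.0586 0.0557]
post [323.91826923 201.88301282] 39 [0.6444 0.1425 0.0563]
post [527.65625 322.40625] 50 [ 0.4688 -0.138
[... 570 characters left out ...]
top 0.1256 rect [436.  128.4  41.   41.9  85.1] circ [435.9 128.6] 28.2
bar [651.6  16.1  79.7 399.6   2.6] 0.019266926038753907
post [297.30902778 241.97530864] 162 [ 0.4759 -0.1099  0.058 ]
post [348.8379397 257.6790201] 199 [ 0.4732 -0.0301  0.0592]
post [403.29724409 273.36983268] 254 [0.4615 0.0473 0.0471]
post [461.32563694 287.56966561] 157 [0.4557 0.1284 0.0585]
post [231.46929825 351.6995614 ] 57 [ 0.6607 -0.1075  0.0539]
post [290.85227273 372.27272727] 55 [ 0.6563 -0.0232  0.0543]
post [352.7920082  394.15983607] 61 [0.6529 0.061  0.0541]
post [417.10526316 416.74890351] 57 [0.6488 0.1449 0.0541]
['PlanningError', 'camera_info', 'hand_in', 'observe', 'read_camera', 'tcp_to_grasp']
```

View pics/crop1.png

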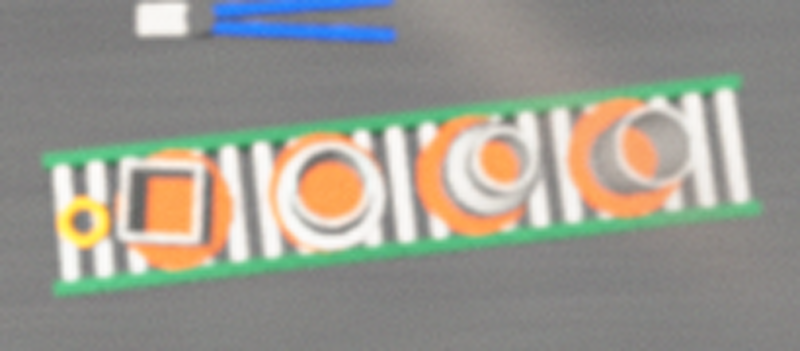

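The crop confirms the order: square (165,205), flanged (330,190), reducer (495,160) and plain (640,145), left to right. The rim and bar sizes match those given. First move: above the square piece, with the fingers closing along x.

Request:
apply_moves(
  steps=[
    [0.0854, [0.025, -0.04, 0], [0, 0, -1.2]],
    [0.0854, [0.025, -0.04, 0], [0, 0, -1.2]],
    [0.0854, [0.025, -0.04, 0], [0, 0, -1.2]],
    [0.0854, [0.025, -0.04, 0], [0, 0, -1.2]],
    [0.0854, [0.025, -0.04, 0], [0, 0, -1.2]],
    [0.0854, [0.025, -0.04, 0], [0, 0, -1.2]],
    [0.0854, [0.025, -0.04, 0], [0, 0, -1.2]],
    [0.0854, [0.025, -0.04, 0], [0, 0, -1.2]],
    [0.0854, [0.025, -0.04, 0], [0, 0, -1.2]],
    [0.0854, [0.023, -0.04, 0], [0, 0, -1.2]],
  ],
  newtons=50,
)

```text
time_s: 1.1
tool_pos: [0.4118, 0.1496, 0.2312]
ee_rot: [[-0.021, 1.0, 0.0], [1.0, 0.021, 0.0], [0.0, 0.0, -1.0]]
contact_force: [0.2, 0.5, 0.3]
grip_width: 1.0
grasp_force: 0.0
```

Request:
apply_moves(
  steps=[
    [0.0854, [0.025, -0.023, 0], [0, 0, -0.5]],
    [0.0854, [0, 0, 0], [0, 0, 0]],
    [0.0854, [0, 0, 0], [0, 0, 0]],
  ],
)

```text
time_s: 1.4
tool_pos: [0.4361, 0.1278, 0.2308]
ee_rot: [[0.028, 1.0, -0.001], [1.0, -0.028, 0.0], [0.0, -0.001, -1.0]]
contact_force: [-0.4, -0.0, 0.5]
grip_width: 1.001
grasp_force: 0.0
```

```bash
python3 - <<'E'
from workcell import *
import cv2
print(observe()["tool_pos"],observe()["qpos"])
p,d=read_camera("wrist"); cv2.imwrite("pics/w1.png",p[:,:,::-1])
E
```

```text
[0.43610349 0.12780741 0.23082829] [ 1.07923813e-01  8.14748833e-02 -2.44472893e-01  1.24622731e+00
  2.97033978e-04  1.70622655e+00]
```

View pics/w1.png

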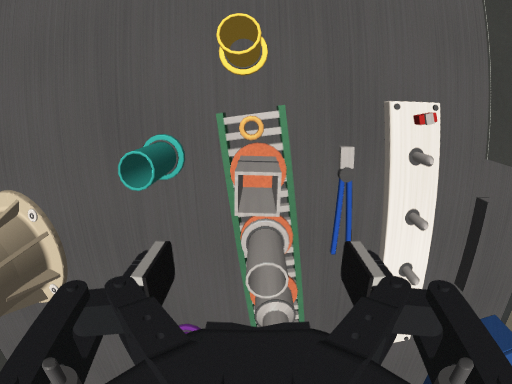

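```bash
cat >> h.py <<'E'
def fish(i,P):
    f=192/np.tan(np.radians(float(i["fovy"]))/2)
    c=np.array(i["attitude"]).T@(np.array(P)-i["eye"]); th=np.arctan2(np.hypot(c[0],c[1]),c[2])
    return (np.array([i["cx"],i["cy"]])+f*th*c[:2]/np.hypot(c[0],c[1])).round(1)
E
python3 - <<'E'
from workcell import *
from h import *
i=camera_info("wrist");print(i)
for P in ((.436,.128,.126),(.443,.042,.131),(.4535,-.043,.141),(.436,.128,.231),(.646,.1434,.06)): print(P,fish(i,P))
E
```

```text
{'fovy': 65.70646984690485, 'cx': 257.3724772012677, 'cy': 194.37851866034654, 'eye': array([0.43693391, 0.19879971, 0.37421285]), 'attitude': array([[ 0.99966918, -0.02419354, -0.00872999],
       [-0.02566442, -0.96066338, -0.27652703],
       [-0.00169641,  0.2766596 , -0.96096649]])}
(0.436, 0.128, 0.126) [258.9 193.6]
(0.443, 0.042, 0.131) [268.3 281.1]
(0.4535, -0.043, 0.141) [278.8 349.4]
(0.436, 0.128, 0.231) [259.5 247.5]
(0.646, 0.1434, 0.06) [432.  162.3]
```

Wrist view: the square's rim centre is at about (258,194) and projects to (259,194). The post tip is at about (428,160), projecting to (432,162). The measurements agree, so I descend and grip.

Request:
apply_moves(
  steps=[
    [0.0854, [0, 0, -0.04], [0, 0, 0]],
    [0.0854, [0, 0, -0.04], [0, 0, 0]],
    [0.0854, [0, 0, -0.04], [0, 0, 0]],
    [0.0854, [0, 0, -0.034], [0, 0, 0]],
    [0.0854, [0, 0, 0], [0, 0, 0]],
    [0.02, [0, 0, 0], [0, 0, 0]],
    [0.02, [0, 0, 0], [0, 0, 0]],
    [0.02, [0, 0, 0], [0, 0, 0]],
    [0.02, [0, 0, 0], [0, 0, 0]],
    [0.02, [0, 0, 0], [0, 0, 0]],
  ],
)

```text
time_s: 2.45
tool_pos: [0.4376, 0.1287, 0.0792]
ee_rot: [[0.026, 1.0, 0.003], [1.0, -0.026, 0.001], [0.001, 0.003, -1.0]]
contact_force: [-1.6, 0.4, 7.5]
grip_width: 0.463
grasp_force: 53.6
```

Request:
apply_moves(
  steps=[
    [0.02, [0, 0, 0], [0, 0, 0]],
    [0.02, [0, 0, 0], [0, 0, 0]],
    [0.02, [0, 0, 0], [0, 0, 0]],
  ],
)

```text
time_s: 2.75
tool_pos: [0.4376, 0.1287, 0.0792]
ee_rot: [[0.026, 1.0, 0.003], [1.0, -0.026, 0.001], [0.001, 0.003, -1.0]]
contact_force: [-1.4, 1.0, 6.2]
grip_width: 0.466
grasp_force: 53.6
```

Request:
apply_moves(
  steps=[
    [0.02, [0, 0, 0.01], [0, 0, 0]],
    [0.02, [0, 0, 0.03], [0, 0, 0]],
    [0.02, [0, 0, 0.035], [0, 0, 0]],
    [0.02, [0, 0, 0.035], [0, 0, 0]],
    [0.02, [0, 0, 0.03], [0, 0, 0]],
    [0.02, [0, 0, 0], [0, 0, 0]],
    [0.02, [0.01, -0.01, 0], [0, 0, 0]],
    [0.02, [0.02, -0.02, 0], [0, 0, 0]],
    [0.02, [0.03, -0.03, 0], [0, 0, 0]],
    [0.02, [0.03, -0.03, 0], [0, 0, 0]],
  ],
)

```text
time_s: 3.75
tool_pos: [0.5262, 0.0371, 0.2153]
ee_rot: [[0.025, 1.0, -0.003], [1.0, -0.025, 0.0], [-0.0, -0.003, -1.0]]
contact_force: [0.9, -0.3, -3.0]
grip_width: 0.466
grasp_force: 52.8
```

Request:
apply_moves(
  steps=[
    [0.02, [0.03, -0.03, 0], [0, 0, 0]],
    [0.02, [0.03, -0.03, 0], [0, 0, 0]],
    [0.02, [0.03, -0.03, 0], [0, 0, 0]],
    [0.02, [0.02, -0.03, 0], [0, 0, 0]],
    [0.02, [0.015, -0.02, 0], [0, 0, 0]],
    [0.02, [0.007, -0.01, 0], [0, 0, 0]],
    [0.02, [0, 0, 0], [0, 0, 0]],
    [0.02, [0, 0, 0], [0, 0, 0]],
  ],
)

```text
time_s: 4.55
tool_pos: [0.6572, -0.1111, 0.2159]
ee_rot: [[0.026, 1.0, -0.003], [1.0, -0.026, 0.001], [0.001, -0.003, -1.0]]
contact_force: [-0.4, 0.7, -3.3]
grip_width: 0.462
grasp_force: 52.9
```

Request:
apply_moves(
  steps=[
    [0.02, [0, 0, -0.03], [0, 0, 0]],
    [0.02, [0, 0, -0.04], [0, 0, 0]],
    [0.02, [0, 0, -0.03], [0, 0, 0]],
    [0.02, [0, 0, -0.02], [0, 0, 0]],
    [0.02, [0, 0, -0.02], [0, 0, 0]],
    [0.02, [0, 0, -0.01], [0, 0, 0]],
    [0.02, [0, 0, 0], [0, 0, 0]],
    [0.02, [0, 0, -0.002], [0, 0, 0]],
    [0.02, [0, 0, 0], [0, 0, 0]],
  ],
)

```text
time_s: 5.45
tool_pos: [0.659, -0.1115, 0.0667]
ee_rot: [[0.026, 1.0, 0.002], [1.0, -0.026, -0.001], [-0.001, 0.002, -1.0]]
contact_force: [0.2, 0.1, -3.9]
grip_width: 0.461
grasp_force: 52.8
```

Request:
apply_moves(
  steps=[
    [0.02, [0, 0, -0.002], [0, 0, 0]],
    [0.02, [0, 0, -0.001], [0, 0, 0]],
    [0.02, [0, 0, 0], [0, 0, 0]],
  ],
)

```text
time_s: 5.75
tool_pos: [0.6588, -0.1118, 0.0633]
ee_rot: [[0.026, 1.0, 0.002], [1.0, -0.026, -0.0], [-0.0, 0.002, -1.0]]
contact_force: [-1.0, 0.3, 0.3]
grip_width: 0.462
grasp_force: 52.9
```

Request:
apply_moves(
  steps=[
    [0.05, [0, 0, 0], [0, 0, 0]],
    [0.0854, [0, 0, 0], [0, 0, 0]],
    [0.0854, [0, 0, 0], [0, 0, 0]],
    [0.0854, [0, 0, 0], [0, 0, 0]],
    [0.0854, [0, 0, 0], [0, 0, 0]],
    [0.0854, [0, 0, 0.03], [0, 0, 0]],
    [0.0854, [0, 0, 0.04], [0, 0, 0]],
    [0.0854, [0, 0, 0.04], [0, 0, 0]],
    [0.0854, [0, 0, 0.04], [0, 0, 0]],
    [0.0854, [0, 0, 0.02], [0, 0, 0]],
  ],
)

```text
time_s: 6.75
tool_pos: [0.6595, -0.112, 0.2369]
ee_rot: [[0.026, 1.0, 0.006], [1.0, -0.026, -0.002], [-0.002, 0.006, -1.0]]
contact_force: [0.4, -0.0, -0.2]
grip_width: 0.999
grasp_force: 0.0
```

Request:
apply_moves(
  steps=[
    [0.0854, [-0.03, 0.02, 0], [0, 0, 0]],
    [0.0854, [-0.03, 0.02, 0], [0, 0, 0]],
    [0.0854, [-0.03, 0.02, 0], [0, 0, 0]],
    [0.0854, [-0.03, 0.02, 0], [0, 0, 0]],
    [0.0854, [-0.03, 0.02, 0], [0, 0, 0]],
    [0.0854, [-0.03, 0.02, 0], [0, 0, 0]],
    [0.0854, [-0.02, 0.02, 0], [0, 0, 0]],
    [0.0854, [-0.015, 0.014, 0], [0, 0, 0]],
    [0.0854, [0, 0, 0], [0, 0, 0]],
    [0.0854, [0, 0, 0], [0, 0, 0]],
  ],
)

```text
time_s: 7.75
tool_pos: [0.4439, 0.0424, 0.2327]
ee_rot: [[0.025, 1.0, 0.002], [1.0, -0.025, -0.001], [-0.0, 0.002, -1.0]]
contact_force: [0.1, -0.0, -0.6]
grip_width: 0.997
grasp_force: 0.0
```

```bash
python3 - <<'E'
from workcell import *
from h import *
p,d=read_camera("wrist"); p2,d2=read_camera("scene"); 
o=np.hstack([p,cv2.resize(p2,(512,384))])[:,:,::-1]; cv2.imwrite("pics/s2.png",cv2.resize(o,(800,300)))
i=camera_info("wrist")
for P in ((.443,.042,.131),): print(P,fish(i,P))
E
```

```text
(0.443, 0.042, 0.131) [256.5 194.1]
```

View pics/s2.png

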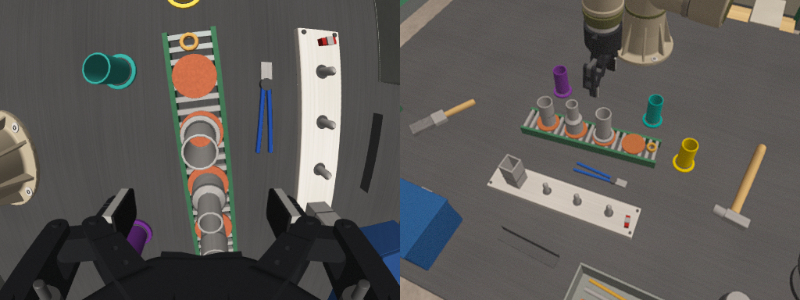

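The square stands on the right-end post (scene, 510,170). In the wrist view the flanged rim is at (200,152), which is (256,194) at full scale and matches the projection. I descend and grip.

Request:
apply_moves(
  steps=[
    [0.0854, [0, 0, -0.04], [0, 0, 0]],
    [0.0854, [0, 0, -0.04], [0, 0, 0]],
    [0.0854, [0, 0, -0.04], [0, 0, 0]],
    [0.0854, [0, 0, -0.034], [0, 0, 0]],
    [0.0854, [0, 0, 0], [0, 0, 0]],
    [0.02, [0, 0, 0], [0, 0, 0]],
    [0.02, [0, 0, 0], [0, 0, 0]],
    [0.02, [0, 0, 0], [0, 0, 0]],
    [0.02, [0, 0, 0], [0, 0, 0]],
    [0.02, [0, 0, 0], [0, 0, 0]],
  ],
)

```text
time_s: 8.85
tool_pos: [0.4448, 0.0421, 0.0804]
ee_rot: [[0.026, 1.0, 0.004], [1.0, -0.026, -0.001], [-0.001, 0.004, -1.0]]
contact_force: [-1.4, -0.6, 5.7]
grip_width: 0.49
grasp_force: 50.0
```

Request:
apply_moves(
  steps=[
    [0.02, [0, 0, 0], [0, 0, 0]],
    [0.02, [0, 0, 0], [0, 0, 0]],
  ],
)

```text
time_s: 9.05
tool_pos: [0.4448, 0.0421, 0.0804]
ee_rot: [[0.026, 1.0, 0.004], [1.0, -0.026, -0.001], [-0.001, 0.004, -1.0]]
contact_force: [-0.6, -0.9, 5.1]
grip_width: 0.485
grasp_force: 50.0
```

Request:
apply_moves(
  steps=[
    [0.02, [0, 0, 0.01], [0, 0, 0]],
    [0.02, [0, 0, 0.03], [0, 0, 0]],
    [0.02, [0, 0, 0.035], [0, 0, 0]],
    [0.02, [0, 0, 0.035], [0, 0, 0]],
    [0.02, [0, 0, 0.03], [0, 0, 0]],
    [0.02, [0, 0, 0], [0, 0, 0]],
    [0.02, [0.01, -0.003, 0], [0, 0, 0]],
    [0.02, [0.02, -0.007, 0], [0, 0, 0]],
    [0.02, [0.03, -0.01, 0], [0, 0, 0]],
    [0.02, [0.03, -0.01, 0], [0, 0, 0]],
  ],
)

```text
time_s: 10.05
tool_pos: [0.5336, 0.0121, 0.2165]
ee_rot: [[0.026, 1.0, -0.002], [1.0, -0.026, 0.0], [0.0, -0.002, -1.0]]
contact_force: [0.7, 0.5, -2.8]
grip_width: 0.485
grasp_force: 51.7
```

Request:
apply_moves(
  steps=[
    [0.02, [0.03, -0.01, 0], [0, 0, 0]],
    [0.02, [0.03, -0.01, 0], [0, 0, 0]],
    [0.02, [0.03, -0.01, 0], [0, 0, 0]],
    [0.02, [0.02, -0.006, 0], [0, 0, 0]],
    [0.02, [0.008, -0.003, 0], [0, 0, 0]],
    [0.02, [0, 0, 0], [0, 0, 0]],
    [0.02, [0, 0, 0], [0, 0, 0]],
  ],
)

```text
time_s: 10.75
tool_pos: [0.6501, -0.0263, 0.2171]
ee_rot: [[0.026, 1.0, -0.003], [1.0, -0.026, 0.001], [0.001, -0.003, -1.0]]
contact_force: [-0.1, 0.4, -2.7]
grip_width: 0.487
grasp_force: 51.8
```

Request:
apply_moves(
  steps=[
    [0.02, [0.003, 0, -0.03], [0, 0, 0]],
    [0.02, [0, 0, -0.04], [0, 0, 0]],
    [0.02, [0, 0, -0.03], [0, 0, 0]],
    [0.02, [0, 0, -0.02], [0, 0, 0]],
    [0.02, [0, 0, -0.02], [0, 0, 0]],
    [0.02, [0, 0, -0.01], [0, 0, 0]],
    [0.02, [0, 0, 0], [0, 0, 0]],
    [0.02, [0, 0, -0.002], [0, 0, 0]],
    [0.02, [0, 0, -0.001], [0, 0, 0]],
    [0.02, [0, 0, 0], [0, 0, 0]],
  ],
)

```text
time_s: 11.75
tool_pos: [0.6549, -0.0267, 0.0664]
ee_rot: [[0.026, 1.0, 0.002], [1.0, -0.026, -0.0], [-0.0, 0.002, -1.0]]
contact_force: [-0.2, -0.4, -2.6]
grip_width: 0.488
grasp_force: 51.8
```

Request:
apply_moves(
  steps=[
    [0.02, [0, 0, -0.001], [0, 0, 0]],
    [0.02, [0, 0, 0], [0, 0, 0]],
  ],
)

```text
time_s: 11.95
tool_pos: [0.6544, -0.0267, 0.0646]
ee_rot: [[0.026, 1.0, 0.001], [1.0, -0.026, -0.0], [-0.0, 0.001, -1.0]]
contact_force: [0.8, 0.2, -3.2]
grip_width: 0.49
grasp_force: 51.8
```

Request:
apply_moves(
  steps=[
    [0.02, [0, 0, -0.001], [0, 0, 0]],
    [0.02, [0, 0, 0], [0, 0, 0]],
    [0.02, [0, 0, 0], [0, 0, 0]],
  ],
)

```text
time_s: 12.25
tool_pos: [0.6544, -0.0267, 0.0645]
ee_rot: [[0.026, 1.0, 0.001], [1.0, -0.026, -0.0], [-0.0, 0.001, -1.0]]
contact_force: [-2.2, 0.1, 5.6]
grip_width: 0.49
grasp_force: 52.4
```

Request:
apply_moves(
  steps=[
    [0.05, [0, 0, 0], [0, 0, 0]],
    [0.0854, [0, 0, 0], [0, 0, 0]],
    [0.0854, [0, 0, 0], [0, 0, 0]],
    [0.0854, [0, 0, 0], [0, 0, 0]],
    [0.0854, [0, 0, 0], [0, 0, 0]],
    [0.0854, [0, 0, 0.03], [0, 0, 0]],
    [0.0854, [0, 0, 0.04], [0, 0, 0]],
    [0.0854, [0, 0, 0.04], [0, 0, 0]],
    [0.0854, [0, 0, 0.04], [0, 0, 0]],
    [0.0854, [0, 0, 0.02], [0, 0, 0]],
  ],
)

```text
time_s: 13.25
tool_pos: [0.6556, -0.0268, 0.2378]
ee_rot: [[0.026, 1.0, 0.006], [1.0, -0.026, -0.001], [-0.001, 0.006, -1.0]]
contact_force: [0.5, 0.3, -0.3]
grip_width: 0.999
grasp_force: 0.0
```

Request:
apply_moves(
  steps=[
    [0.0854, [-0.03, -0.002, 0], [0, 0, 0]],
    [0.0854, [-0.03, -0.002, 0], [0, 0, 0]],
    [0.0854, [-0.03, -0.002, 0], [0, 0, 0]],
    [0.0854, [-0.03, -0.002, 0], [0, 0, 0]],
    [0.0854, [-0.03, -0.002, 0], [0, 0, 0]],
    [0.0854, [-0.03, -0.002, 0], [0, 0, 0]],
    [0.0854, [-0.02, -0.004, 0], [0, 0, 0]],
    [0.0854, [0, 0, 0], [0, 0, 0]],
    [0.0854, [0, 0, 0], [0, 0, 0]],
  ],
)

```text
time_s: 14.15
tool_pos: [0.4548, -0.0428, 0.2338]
ee_rot: [[0.026, 1.0, 0.002], [1.0, -0.026, -0.0], [-0.0, 0.002, -1.0]]
contact_force: [0.3, 0.3, 0.3]
grip_width: 0.997
grasp_force: 0.0
```

```bash
python3 - <<'E'
from workcell import *
from h import *
p,d=read_camera("wrist"); p2,d2=read_camera("scene"); 
o=np.hstack([p,cv2.resize(p2,(512,384))])[:,:,::-1]; cv2.imwrite("pics/s3.png",cv2.resize(o,(800,300)))
i=camera_info("wrist")
for P in ((.4535,-.043,.141),): print(P,fish(i,P)*.78125)
E
```

```text
(0.4535, -0.043, 0.141) [199.84375 154.375  ]
```

View pics/s3.png

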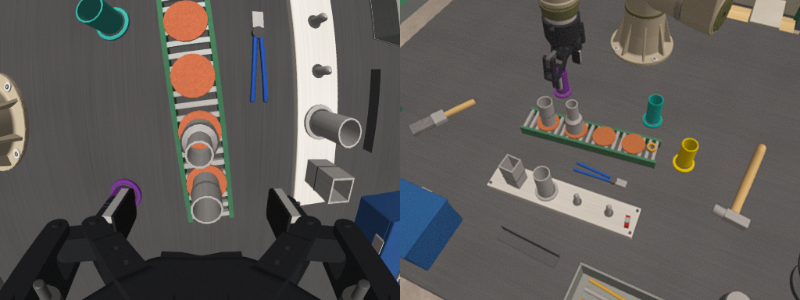

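The flanged piece stands on the second post from the right (scene, 543,180). The reducer's rim in the wrist view is at (200,154), as projected. I descend and grip its neck.

Request:
apply_moves(
  steps=[
    [0.0854, [0, 0, -0.04], [0, 0, 0]],
    [0.0854, [0, 0, -0.04], [0, 0, 0]],
    [0.0854, [0, 0, -0.03], [0, 0, 0]],
    [0.0854, [0, 0, -0.026], [0, 0, 0]],
    [0.0854, [0, 0, 0], [0, 0, 0]],
    [0.02, [0, 0, 0], [0, 0, 0]],
    [0.02, [0, 0, 0], [0, 0, 0]],
    [0.02, [0, 0, 0], [0, 0, 0]],
    [0.02, [0, 0, 0], [0, 0, 0]],
    [0.02, [0, 0, 0], [0, 0, 0]],
  ],
)

```text
time_s: 15.25
tool_pos: [0.4553, -0.0429, 0.0986]
ee_rot: [[0.026, 1.0, 0.003], [1.0, -0.026, -0.001], [-0.001, 0.003, -1.0]]
contact_force: [-1.0, -0.0, 6.2]
grip_width: 0.372
grasp_force: 48.8
```

Request:
apply_moves(
  steps=[
    [0.02, [0, 0, 0], [0, 0, 0]],
    [0.02, [0, 0, 0], [0, 0, 0]],
    [0.02, [0, 0, 0], [0, 0, 0]],
  ],
)

```text
time_s: 15.55
tool_pos: [0.4552, -0.0429, 0.0986]
ee_rot: [[0.026, 1.0, 0.003], [1.0, -0.026, -0.001], [-0.001, 0.003, -1.0]]
contact_force: [-0.1, 0.2, 6.1]
grip_width: 0.371
grasp_force: 48.9
```

Request:
apply_moves(
  steps=[
    [0.02, [0, 0, 0.01], [0, 0, 0]],
    [0.02, [0, 0, 0.03], [0, 0, 0]],
    [0.02, [0, 0, 0.035], [0, 0, 0]],
    [0.02, [0, 0, 0.035], [0, 0, 0]],
    [0.02, [0, 0, 0.03], [0, 0, 0]],
    [0.02, [0, 0, 0], [0, 0, 0]],
    [0.02, [0.01, 0.005, 0], [0, 0, 0]],
    [0.02, [0.02, 0.01, 0], [0, 0, 0]],
    [0.02, [0.03, 0.015, 0], [0, 0, 0]],
    [0.02, [0.03, 0.016, 0], [0, 0, 0]],
  ],
)

```text
time_s: 16.55
tool_pos: [0.5444, 0.0043, 0.2349]
ee_rot: [[0.027, 1.0, -0.003], [1.0, -0.027, 0.001], [0.0, -0.003, -1.0]]
contact_force: [0.6, -0.8, -3.1]
grip_width: 0.37
grasp_force: 50.3
```

Request:
apply_moves(
  steps=[
    [0.02, [0.03, 0.016, 0], [0, 0, 0]],
    [0.02, [0.03, 0.016, 0], [0, 0, 0]],
    [0.02, [0.025, 0.014, 0], [0, 0, 0]],
    [0.02, [0.016, 0.007, 0], [0, 0, 0]],
    [0.02, [0.006, 0.003, 0], [0, 0, 0]],
    [0.02, [0, 0, 0], [0, 0, 0]],
    [0.02, [0, 0, 0], [0, 0, 0]],
  ],
)

```text
time_s: 17.25
tool_pos: [0.6502, 0.0593, 0.2359]
ee_rot: [[0.026, 1.0, -0.003], [1.0, -0.026, -0.0], [-0.0, -0.003, -1.0]]
contact_force: [0.3, -0.0, -4.1]
grip_width: 0.374
grasp_force: 50.3
```

Request:
apply_moves(
  steps=[
    [0.02, [-0.001, -0.001, -0.03], [0, 0, 0]],
    [0.02, [0, 0, -0.04], [0, 0, 0]],
    [0.02, [0, 0, -0.03], [0, 0, 0]],
    [0.02, [0, 0, -0.02], [0, 0, 0]],
    [0.02, [0, 0, -0.02], [0, 0, 0]],
    [0.02, [0, 0, -0.01], [0, 0, 0]],
    [0.02, [0, 0, 0], [0, 0, 0]],
    [0.02, [0, 0, -0.002], [0, 0, 0]],
    [0.02, [0, 0, -0.001], [0, 0, 0]],
    [0.02, [0, 0, 0], [0, 0, 0]],
  ],
)

```text
time_s: 18.25
tool_pos: [0.6509, 0.0583, 0.0854]
ee_rot: [[0.026, 1.0, 0.002], [1.0, -0.026, -0.0], [-0.0, 0.002, -1.0]]
contact_force: [-0.8, 0.6, -3.4]
grip_width: 0.377
grasp_force: 50.3
```

Request:
apply_moves(
  steps=[
    [0.02, [0, 0, -0.001], [0, 0, 0]],
    [0.02, [0, 0, 0], [0, 0, 0]],
    [0.02, [0, 0, 0], [0, 0, 0]],
  ],
)

```text
time_s: 18.55
tool_pos: [0.6503, 0.0584, 0.0834]
ee_rot: [[0.026, 1.0, 0.0], [1.0, -0.026, -0.0], [-0.0, 0.0, -1.0]]
contact_force: [0.2, 0.1, -3.9]
grip_width: 0.373
grasp_force: 50.3
```

Request:
apply_moves(
  steps=[
    [0.02, [0, 0, -0.001], [0, 0, 0]],
    [0.02, [0, 0, 0], [0, 0, 0]],
    [0.02, [0, 0, 0], [0, 0, 0]],
  ],
)

```text
time_s: 18.85
tool_pos: [0.6504, 0.0584, 0.0828]
ee_rot: [[0.026, 1.0, 0.001], [1.0, -0.026, -0.0], [0.0, 0.001, -1.0]]
contact_force: [-1.5, 0.2, 0.4]
grip_width: 0.366
grasp_force: 50.6
```

Request:
apply_moves(
  steps=[
    [0.05, [0, 0, 0], [0, 0, 0]],
    [0.0854, [0, 0, 0], [0, 0, 0]],
    [0.0854, [0, 0, 0], [0, 0, 0]],
    [0.0854, [0, 0, 0], [0, 0, 0]],
    [0.0854, [0, 0, 0], [0, 0, 0]],
    [0.0854, [0, 0, 0.03], [0, 0, 0]],
    [0.0854, [0, 0, 0.04], [0, 0, 0]],
    [0.0854, [0, 0, 0.04], [0, 0, 0]],
    [0.0854, [0, 0, 0.03], [0, 0, 0]],
    [0.0854, [0, 0, 0.01], [0, 0, 0]],
  ],
)

```text
time_s: 19.85
tool_pos: [0.6519, 0.0584, 0.2367]
ee_rot: [[0.026, 1.0, 0.007], [1.0, -0.026, -0.0], [-0.0, 0.007, -1.0]]
contact_force: [0.6, 0.0, -0.6]
grip_width: 0.997
grasp_force: 0.0
```

Request:
apply_moves(
  steps=[
    [0.0854, [-0.02, -0.02, 0], [0, 0, 0]],
    [0.0854, [-0.025, -0.025, 0], [0, 0, 0]],
    [0.0854, [-0.03, -0.025, 0], [0, 0, 0]],
    [0.0854, [-0.03, -0.025, 0], [0, 0, 0]],
    [0.0854, [-0.03, -0.025, 0], [0, 0, 0]],
    [0.0854, [-0.025, -0.025, 0], [0, 0, 0]],
    [0.0854, [-0.02, -0.025, 0], [0, 0, 0]],
    [0.0854, [-0.01, -0.01, 0], [0, 0, 0]],
    [0.0854, [0, 0, 0], [0, 0, 0]],
    [0.0854, [0, 0, 0], [0, 0, 0]],
  ],
)

```text
time_s: 20.85
tool_pos: [0.4605, -0.1214, 0.232]
ee_rot: [[0.026, 1.0, 0.0], [1.0, -0.026, 0.001], [0.001, 0.0, -1.0]]
contact_force: [-0.4, 0.1, 0.2]
grip_width: 1.001
grasp_force: 0.0
```

```bash
python3 - <<'E'
from workcell import *
from h import *
p,d=read_camera("wrist"); p2,d2=read_camera("scene"); 
o=np.hstack([p,cv2.resize(p2,(512,384))])[:,:,::-1]; cv2.imwrite("pics/s4.png",cv2.resize(o,(800,300)))
i=camera_info("wrist")
for P in ((.461,-.122,.121),): print(P,fish(i,P)*.78125)
t=np.load("top.npz"); print(ray(t,(540*.64,433*.64),.008))
E
```

```text
(0.461, -0.122, 0.121) [201.71875 150.3125 ]
[ 0.3156 -0.1591  0.008 ]
```

View pics/s4.png

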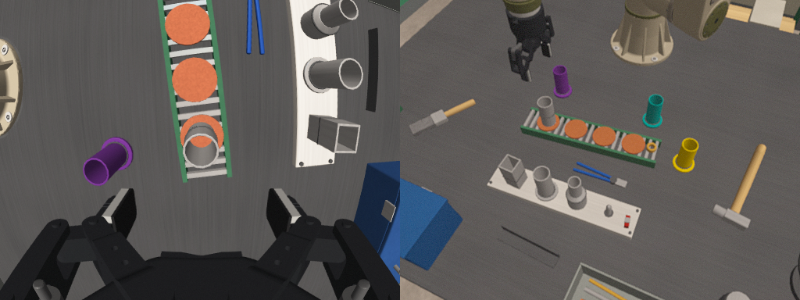

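The reducer stands on the third post from the right (scene, 575,192). The plain rim is at (201,150), as projected. The purple tube's edge at x≈0.346 is clear of the fingers, so I descend and grip.

Request:
apply_moves(
  steps=[
    [0.0854, [0, 0, -0.04], [0, 0, 0]],
    [0.0854, [0, 0, -0.04], [0, 0, 0]],
    [0.0854, [0, 0, -0.04], [0, 0, 0]],
    [0.0854, [0, 0, -0.037], [0, 0, 0]],
    [0.0854, [0, 0, 0], [0, 0, 0]],
    [0.02, [0, 0, 0], [0, 0, 0]],
    [0.02, [0, 0, 0], [0, 0, 0]],
    [0.02, [0, 0, 0], [0, 0, 0]],
    [0.02, [0, 0, 0], [0, 0, 0]],
    [0.02, [0, 0, 0], [0, 0, 0]],
  ],
)

```text
time_s: 21.95
tool_pos: [0.4619, -0.1222, 0.0775]
ee_rot: [[0.026, 1.0, 0.004], [1.0, -0.026, -0.001], [-0.001, 0.004, -1.0]]
contact_force: [-0.7, 1.2, 5.9]
grip_width: 0.485
grasp_force: 49.7
```

Request:
apply_moves(
  steps=[
    [0.02, [0, 0, 0], [0, 0, 0]],
    [0.02, [0, 0, 0], [0, 0, 0]],
  ],
)

```text
time_s: 22.15
tool_pos: [0.4619, -0.1223, 0.0775]
ee_rot: [[0.026, 1.0, 0.004], [1.0, -0.026, -0.001], [-0.001, 0.004, -1.0]]
contact_force: [-0.7, -0.1, 6.2]
grip_width: 0.486
grasp_force: 49.7
```

Request:
apply_moves(
  steps=[
    [0.02, [0, 0, 0.01], [0, 0, 0]],
    [0.02, [0, 0, 0.03], [0, 0, 0]],
    [0.02, [0, 0, 0.035], [0, 0, 0]],
    [0.02, [0, 0, 0.035], [0, 0, 0]],
    [0.02, [0, 0, 0.03], [0, 0, 0]],
    [0.02, [0, 0, 0], [0, 0, 0]],
    [0.02, [0.01, 0.015, 0], [0, 0, 0]],
    [0.02, [0.015, 0.025, 0], [0, 0, 0]],
    [0.02, [0.02, 0.03, 0], [0, 0, 0]],
    [0.02, [0.02, 0.03, 0], [0, 0, 0]],
  ],
)

```text
time_s: 23.15
tool_pos: [0.5251, -0.0207, 0.2148]
ee_rot: [[0.027, 1.0, -0.001], [1.0, -0.027, 0.0], [0.0, -0.001, -1.0]]
contact_force: [0.3, -1.1, -1.8]
grip_width: 0.478
grasp_force: 51.0
```

Request:
apply_moves(
  steps=[
    [0.02, [0.02, 0.03, 0], [0, 0, 0]],
    [0.02, [0.02, 0.03, 0], [0, 0, 0]],
    [0.02, [0.02, 0.03, 0], [0, 0, 0]],
    [0.02, [0.02, 0.03, 0], [0, 0, 0]],
    [0.02, [0.02, 0.025, 0], [0, 0, 0]],
    [0.02, [0.015, 0.015, 0], [0, 0, 0]],
    [0.02, [0.006, 0.005, 0], [0, 0, 0]],
    [0.02, [0, 0, 0], [0, 0, 0]],
    [0.02, [0, 0, 0], [0, 0, 0]],
  ],
)

```text
time_s: 24.05
tool_pos: [0.6454, 0.1426, 0.2147]
ee_rot: [[0.027, 1.0, -0.002], [1.0, -0.027, -0.001], [-0.001, -0.002, -1.0]]
contact_force: [0.1, 0.5, -1.7]
grip_width: 0.486
grasp_force: 51.0
```

Request:
apply_moves(
  steps=[
    [0.02, [0, 0.001, -0.03], [0, 0, 0]],
    [0.02, [0, 0, -0.04], [0, 0, 0]],
    [0.02, [0, 0, -0.03], [0, 0, 0]],
    [0.02, [0, 0, -0.02], [0, 0, 0]],
    [0.02, [0, 0, -0.02], [0, 0, 0]],
    [0.02, [0, 0, -0.01], [0, 0, 0]],
    [0.02, [0, 0, 0], [0, 0, 0]],
    [0.02, [0, 0, -0.002], [0, 0, 0]],
    [0.02, [0, 0, -0.002], [0, 0, 0]],
    [0.02, [0, 0, 0], [0, 0, 0]],
  ],
)

```text
time_s: 25.05
tool_pos: [0.6468, 0.1444, 0.0622]
ee_rot: [[0.026, 1.0, 0.002], [1.0, -0.026, 0.0], [0.0, 0.002, -1.0]]
contact_force: [-0.1, -0.6, -2.3]
grip_width: 0.484
grasp_force: 51.1
```

Request:
apply_moves(
  steps=[
    [0.02, [0, 0, -0.001], [0, 0, 0]],
    [0.02, [0, 0, 0], [0, 0, 0]],
    [0.02, [0, 0, 0], [0, 0, 0]],
  ],
)

```text
time_s: 25.35
tool_pos: [0.6468, 0.1445, 0.0616]
ee_rot: [[0.026, 1.0, 0.002], [1.0, -0.026, 0.0], [0.0, 0.002, -1.0]]
contact_force: [-1.5, -0.2, 6.2]
grip_width: 0.487
grasp_force: 51.5
```

Touching the bar; I release, rise and move clear.

Request:
apply_moves(
  steps=[
    [0.05, [0, 0, 0], [0, 0, 0]],
    [0.0854, [0, 0, 0], [0, 0, 0]],
    [0.0854, [0, 0, 0], [0, 0, 0]],
    [0.0854, [0, 0, 0], [0, 0, 0]],
    [0.0854, [0, 0, 0], [0, 0, 0]],
    [0.0854, [0, 0, 0.03], [0, 0, 0]],
    [0.0854, [0, 0, 0.04], [0, 0, 0]],
    [0.0854, [0, 0, 0.04], [0, 0, 0]],
    [0.0854, [0, 0, 0.04], [0, 0, 0]],
    [0.0854, [0, 0, 0.02], [0, 0, 0]],
  ],
)

```text
time_s: 26.35
tool_pos: [0.6475, 0.1445, 0.2348]
ee_rot: [[0.026, 1.0, 0.006], [1.0, -0.026, 0.001], [0.001, 0.006, -1.0]]
contact_force: [0.8, 0.3, -0.0]
grip_width: 1.001
grasp_force: 0.0
```

Request:
apply_moves(
  steps=[
    [0.0854, [-0.04, 0.02, 0], [0, 0, 0]],
    [0.0854, [-0.04, 0.02, 0], [0, 0, 0]],
    [0.0854, [-0.04, 0.02, 0], [0, 0, 0]],
    [0.0854, [-0.04, 0.02, 0], [0, 0, 0]],
    [0.0854, [0, 0, 0], [0, 0, 0]],
    [0.0854, [0, 0, 0], [0, 0, 0]],
  ],
)

```text
time_s: 26.95
tool_pos: [0.4858, 0.2249, 0.2309]
ee_rot: [[0.024, 1.0, 0.001], [1.0, -0.024, 0.0], [0.0, 0.001, -1.0]]
contact_force: [0.6, 0.1, -0.4]
grip_width: 0.996
grasp_force: 0.0
```

```bash
python3 - <<'E'
from workcell import *
from h import *
p,d=read_camera("scene"); i=camera_info("scene"); w=cloud(p,d,i)
cv2.imwrite("pics/s5.png",cv2.resize(p[180:330,80:340,::-1],(800,461),interpolation=cv2.INTER_CUBIC))
for x,y in ((.646,.1434),(.650,.0585),(.654,-.0265),(.658,-.1114)):
    m=(np.hypot(w[...,0]-x,w[...,1]-y)<.04)&(w[...,2]>.03); q=w[m]; zt=np.percentile(q[:,2],98); r=q[q[:,2]>zt-.006]
    print(zt.round(4),np.round(cv2.minAreaRect((r[:,:2]*1000).astype(np.float32))[0],1))
E
```

```text
0.1054 [646.1 144.1]
0.1251 [649.3  59.3]
0.1153 [654.8 -26. ]
0.1104 [ 658.  -112.6]
```

View pics/s5.png

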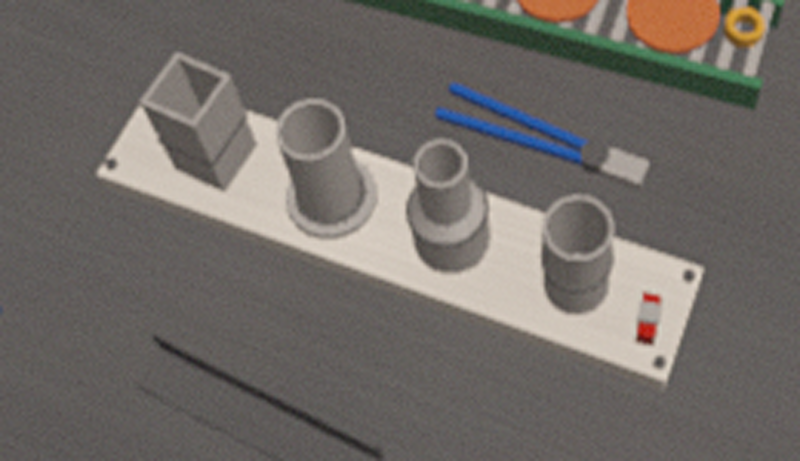

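All four stand on the bar. The tops at 105, 125, 115 and 110 mm equal the 20 mm bar plus each piece's height, and the centres are within 2 mm of the posts, in reverse order.

```bash
python3 -c "
from workcell import *
print(hand_in())"
```

```text
the job is handed in; nothing more can be done
None
```

The job is handed in after about 27 s of the 112 s allowed: all four pieces stand upright over their posts and flat on the bar in reverse order (left to right: plain, reducer, flanged, square).

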